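# Rock the angle gauge on the crowned block

### The job

Tip the milky plastic lid of the plywood box up by its wooden handle, with the edge opposite the handle still resting on the box, then lift it off and lay it flat on the bench with its handle up. Take the angle gauge out by its wooden grip, hold it upright with its foot resting across the rounded crown of the wooden block, then rock it over on the crown until the swinging pointer settles on the brass mark. Finish while holding it there, still and lightly pressed to the crown, so that the line can be scribed; leave the other things on the bench alone.

Things in the scene. Friction and masses are not known exactly. Their poses are not given: they have to be found in the camera images.
- tub: Upright open plywood box screwed to the bench, outside 120 (x) x 160 (y) x 135 high, walls and floor 6 thick. Origin: centre of its underside on the bench; z up. It stands on the robot's left or right, turned up to 0.35 rad. The gauge stands loose inside it on the floor, under the lid.
- tub_near_rim (a point): Point on top of the box's rim at the middle of its outer -x edge (nearest the robot): box frame (-60, 0, 135) mm.
- lid: Loose milky plastic lid, 0.13 to 0.21 kg. Origin: centre of the underside of its plug. Plug 100 x 140, z 0 to 5 mm, sits in the box with 4 mm play all round; plate 126 (x) x 166 (y), z 5 to 13 mm, lies on the rim. Seated: axes as the box's, origin 130 mm above the bench. Laid down: on its plug, origin at bench height; there is room 0.54 m ahead of the robot, between box and block.
- lid_handle (a point): Middle of the lid's handle: lid frame (40, 0, 31) mm, on the side away from the robot. Upright wooden bar 14 thick (x) x 56 long (y), z 13 to 49 mm in the lid frame.
- lid_near_edge (a point): Point on the underside of the lid's plate, where the edge away from the handle rests on the box: lid frame (-60, 0, 5) mm; seated it meets tub_near_rim.
- gauge: Wooden pendulum angle gauge, 0.2 to 0.32 kg. Origin: centre of the underside of its flat foot; z up, y along the foot, x out of the dial face (in the box within 0.5 rad of world +x). Foot 40 (x) x 90 (y) x 8 mm; white dial plate 10 (x) x 84 (y), z 8 to 78 mm. Pointer and mark turn on the dial about a pivot at (0, 0, 68) mm. It stands on the box's floor, 6 mm above the bench.
- gauge_grip (a point): Middle of the grip block on top of the gauge: gauge frame (0, 0, 98) mm. Wood, 24 (x) x 36 (y), z 78 to 118 mm; pinch it across its y width.
- pointer (a joint): Swing of the freely hanging steel pointer against the dial, rad; 0 when it hangs to the middle of the foot. It hangs plumb, so at rest it equals the gauge's roll about its own +x axis (right hand: positive leans the grip towards the gauge's -y). It swings some 2.5 times a second and settles in about 1 s.
- mark (a joint): Setting of the stiff brass mark on the dial, same zero and sense as the pointer; 0.2 to 0.42 rad, differs every time and must not be pushed. It lies towards the gauge's -y side of the foot's middle; the pointer is on the mark when both values are equal.
- pointer_tip (a point): Tip of the pointer, 44 mm from the pivot.
- mark_tip (a point): Tip of the brass mark, 44 mm from the pivot, in the plane of the pointer.
- stud: Wooden block 80 x 80 mm on a 110 x 110 x 6 steel plate, fixed on the other side from the box, turned up to 0.35 rad. Half-round crown, radius 40, axis along the block's x at 55 mm height; crown line at 95 mm. A split sticks up on the +y flank, no higher than 76 mm. Origin: centre of the underside. The gauge goes with its x along the block's x (either way), foot centre over the crown line.
- stud_crown (a point): Middle of the crown line on top of the block, 95 mm above its origin.
- gouge_a: Turning gouge lying beyond the clear bench, about 250 mm long, 32 high. Leave alone.
- gouge_b: Shorter turning gouge lying at the right, about 210 mm long. Leave alone.
- mallet: Wooden mallet lying at the far right, 240 mm long, 70 high. Leave alone.
- tin: Round tin, 64 mm across, 45 high, in the near middle. Leave alone.
- offcut: Wooden offcut 50 x 90 x 35 mm, in the near middle. Leave alone.
- spindle: Small turned spindle standing at the left, 44 mm across, 85 high. Leave alone.
There are look-alikes about, which are no part of the job. There is more than one size of the lid; the one meant has the size given above. What is shaped like the stud but turquoise is not meant.

How it is judged:
On the way, in this order (a step that is already met when the one before it is completed fails the run):
1. the lid is tipped up more than 0.2 rad by its handle, its opposite edge still on the box's rim (within 20 mm) (angle between lid's own z axis and vertical above 0.2 rad and distance between lid_near_edge and tub_near_rim below 0.02 m), for 0.1 s.
2. the lid lies flat on the bench, handle up, let go (height (world z) of lid below 0.01 m and angle between lid's own z axis and vertical below 0.1 rad and contact force between lid and the fingers below 0.05 N), for 0.2 s.
3. the gauge is held upright (within 0.12 rad) with its foot on the block's crown (contact force between gauge and stud above 0.3 N and contact force between gauge and the fingers above 1 N and x of gauge in the frame of stud between -0.03 and 0.03 m and horizontal distance between gauge and stud below 0.06 m and height (world z) of gauge above 0.07 m and angle between the x axis of gauge and the x axis of stud, either way round below 0.25 rad and angle between gauge's own z axis and vertical below 0.12 rad), for 0.2 s.
At the end, for the whole second after the job is handed in: For the last second the fingers hold the gauge at rest, its foot pressed on the crown with 0.3 to 25 N, square within 0.25 rad, foot centre within 30 mm along and 60 mm in all of the block's centre, pointer tip within 3 mm of the mark's tip; the lid lies flat on the bench, handle up (contact force between gauge and stud between 0.3 and 25 N and contact force between gauge and the fingers above 1 N and x of gauge in the frame of stud between -0.03 and 0.03 m and horizontal distance between gauge and stud below 0.06 m and height (world z) of gauge above 0.07 m and angle between the x axis of gauge and the x axis of stud, either way round below 0.25 rad and height (world z) of lid below 0.01 m and angle between lid's own z axis and vertical below 0.1 rad and distance between pointer_tip and mark_tip below 0.003 m and velocity of joint pointer between -0.15 and 0.15 rad/s and angular speed of gauge below 0.1 rad/s and linear speed of gauge below 0.02 m/s and value of joint mark between 0.17 and 0.45 rad and contact force between gauge and tub below 0.05 N); the arm keeps its last pose, push and grip.
It fails at once if another thing on the bench is moved by more than 30 mm (distance of any of gouge_a, gouge_b, mallet, tin, offcut, spindle from where it was at the start of the episode above 0.03 m).
It also fails if it takes over 61 s, if anything falls off the work surface, if the arm or the gripper's body presses on something with over 40 N, if the wrist force passes 120 N, or if a joint passes its speed limit or range.

### The arm

A 6-joint arm with a two-finger parallel gripper is mounted at the origin on the work surface. World frame = base frame: x ahead of the robot, y to its left, z up, the work surface at z = 0. Lengths are in m, angles in rad, forces in N, time in s.
With the tool pointing down it reaches from about 0.4 to 0.825 m from the base axis. Payload 7 kg.
Tool frame: the origin (TCP) lies between the finger pads; the fingertips stand 25 mm ahead of it and the grasp point (between the pads) lies 6 mm ahead of it; z points along the fingers, y is the line along which they close (so a half turn about z gives the same grasp; the last joint's range is limited). The gripper opens to 85 mm and grips with 20 to 120 N. Pads are 22 mm wide; open, the fingers measure 114 mm over their backs; the gripper's body (76 mm by 85 mm) begins 54 mm behind the grasp point. The pads swing forward as they close: fully open they stand 13 mm farther back than shut.
Start: joints at [1.397, 0.359, 0.012, 0, -1.224, -0.288], TCP at [0.301, 0.604, 0.256] pointing down, gripper open.
Joint ranges: [-3.07, 3.07], [-1.43, 2.12], [-1.02, 1.25], [-3.03, 1.67], [-3.05, -0], [-3.03, 3.03]. Speed limits (rad/s): [2.39, 2.39, 3.01, 3.14, 3.14, 3.14].

### API

Orientations are given as a unit quaternion [x, y, z, w].
In Python, from cell import * gives the robot as it stands.
- The arm moves only by the shell command python3 -m creep 'ROWS' [FORCE]. ROWS is JSON, a list of rows, each a list of 3 entries, a list of its own where there are three numbers: the closure, from 0 (fully open) to 1 (shut), then the shift along the tool's x, y, z in mm, then the turn about the tool's z in rad. A call has 1 to 20 rows; each row shifts and turns the commanded pose from where the row before left it, along the tool's axes as they then stand; what a row does not reach is not made up. A row lasts 1/12 s, in which the tool goes at most 41.7 mm and 7.16 degrees, less where a joint would pass 70% of its speed; a pose out of reach is approached as far as the arm can. A call with a gripper value outside its range is refused whole. The fingers move at their own pace and stop on an object; FORCE is the grip in N (left out, the last holds). Time passes only in rows, so rows that do not move let the fingers close. It gives the time, the measured TCP pose, the force, the opening and the grip force at its end, in the units of the state.
- get_obs(): the state, without advancing time (a new reading comes with each control period).
- capture(name): name is "scene" or "side" or "wrist"; returns (picture, depth): 420x560x3 uint8, blue, green, red; 420x560 float32, m along the optical axis (not along the pixel's ray), 0 where there is no reading.
- calibration(name): a dict with "mtx" (3x3 intrinsics, pixels), "dist" ([k1, k2, p1, p2, k3] as OpenCV has them; the pictures are not rectified), "R" (3x3) and "t" (3): a world point X has camera coordinates R X + t; the wrist camera has in their place "mount" (4x4, takes a point from camera to tool coordinates, whose origin is the TCP and whose axes are the flange's). Camera axes: x right, y down, z forward; pixel columns grow to the right and rows downward; lengths in m; the calibration is good to about 2 mm. A picture is of the moment at which its call begins: read the wrist's pose just before it. calibration takes no time and is no camera call.
- sign_off(): hands the job in; it is judged then, once.
The state is a dict: "time": time; "joint_positions": joint angles; "joint_vel": joint speeds; "effort": joint torques, N m; "tool_pos": TCP position; "orientation": TCP orientation; "wrist_force": force on the tool from outside, world axes, zero at the start; "ft_torque": the same for the moment, N m; "gripper_width": opening from 0.0 (shut) to 1.0 (fully open); "grip_force": force on a finger pad.
Only numpy, scipy, OpenCV 4.12 (cv2) and the standard library are available. Lean on these libraries where they do the work, as an engineer would, in place of code of your own. Each camera call takes 0.05 s, during which the arm holds its last target. There are 200 camera calls.

## Working session

There is one attempt and no reset: what is moved stays moved. The work goes in short steps, Python scripts to look and compute and a shell command to move; the robot and the scene stay as the last step left them, time stands still between calls to the robot, and variables do not carry over. Pictures are saved under pics/ and viewed, at most 10 in all, crops included, and the job is handed in when it is done.

```bash
ls; mkdir -p pics
python3 - <<'E'
from cell import *
import cv2,numpy as np
o=get_obs(); print({k:np.round(v,3) for k,v in o.items()})
for n in ("scene","side","wrist"):
    c=calibration(n); print(n,{k:np.round(v,3).tolist() for k,v in c.items()})
    p,d=capture(n); np.savez(f"{n}0.npz",p=p,d=d); cv2.imwrite(f"pics/{n}0.png",p)
E
```

```text
pics
{'time': np.float64(0.0), 'joint_positions': array([ 1.397,  0.359,  0.011, -0.   , -1.224, -0.288]), 'joint_vel': array([ 0.   ,  0.001, -0.   , -0.002,  0.001, -0.001]), 'effort': array([ 0.0000e+00, -5.8332e+01,  2.9343e+01,  6.9360e+00, -6.0000e-03,
       -0.0000e+00]), 'tool_pos': array([0.301, 0.604, 0.255]), 'orientation': array([ 0.973, -0.229, -0.   ,  0.001]), 'wrist_force': array([ 0.669,  0.625, -0.555]), 'ft_torque': array([-0.023,  0.056, -0.022]), 'grip_force': np.float64(0.0), 'gripper_width': np.float64(0.999)}
scene {'mtx': [[425.533, 0.0, 282.624], [0.0, 425.533, 206.877], [0.0, 0.0, 1.0]], 'dist': [-0.053, 0.0, 0.0, 0.0, 0.0], 'R': [[-0.718, 0.696, -0.001], [0.381, 0.391, -0.838], [-0.583, -0.602, -0.546]], 't': [0.337, -0.083, 1.675]}
side {'mtx': [[527.022, 0.0, 285.88], [0.0, 527.022, 211.433], [0.0, 0.0, 1.0]], 'dist': [-0.151, 0.0, 0.0, 0.0, 0.0], 'R': [[0.969, -0.245, 0.015], [-0.173, -0.724, -0.668], [0.174, 0.645, -0.744]], 't': [-0.466, 0.143, 1.612]}
wrist {'mtx': [[300.149, 0.0, 278.276], [0.0, 300.149, 207.76], [0.0, 0.0, 1.0]], 'dist': [-0.059, 0.0, 0.0, 0.0, 0.0], 'mount': [[0.0, -0.962, -0.273, 0.069], [1.0, -0.0, 0.001, -0.0], [-0.001, -0.273, 0.962, -0.118], [0.0, 0.0, 0.0, 1.0]]}
```

View pics/scene0.png

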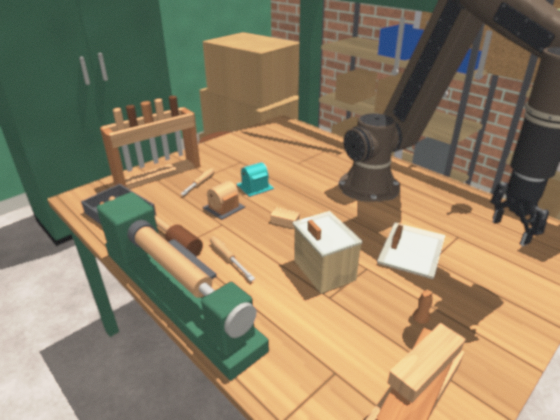

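The scene picture shows the lidded box at about (327,250), its handle at (314,229), the wooden stud at (224,198), the turquoise look-alike at (256,178) and a second lid lying at (412,250).

```bash
cat > h.py <<'E'
from cell import *
import cv2,numpy as np
from scipy.spatial.transform import Rotation as Ro
def cloud(n,p=None,d=None,o=None):
    """world points HxWx3 (nan if none) + picture"""
    if p is None:
        o=get_obs(); p,d=capture(n)
    c={k:np.array(v) for k,v in calibration(n).items()}
    h,w=d.shape
    uv=np.stack(np.meshgrid(np.arange(w),np.arange(h)),-1).reshape(-1,1,2).astype(float)
    xy=cv2.undistortPoints(uv,c["mtx"],c["dist"]).reshape(h,w,2)
    P=np.concatenate([xy*d[...,None],d[...,None]],-1).astype(float)
    P[d<=0]=np.nan
    if "mount" in c:
        M=c["mount"]; P=P@M[:3,:3].T+M[:3,3]
        P=Ro.from_quat(o["orientation"]).apply(P.reshape(-1,3)).reshape(P.shape)+o["tool_pos"]
    else: P=(P-c["t"])@c["R"]
    return p,P
def state():
    o=get_obs(); R=Ro.from_quat(o["orientation"]).as_matrix()
    print("t",round(float(o["time"]),2),"pos",np.round(o["tool_pos"],4),"f",np.round(o["wrist_force"],1),"w",round(float(o["gripper_width"]),3),"g",round(float(o["grip_force"]),1))
    print("R",np.round(R,3).tolist(),"q",np.round(o["joint_positions"],2)); return o,R
def rect(pts):
    """min-area rectangle of xy in mm"""
    return cv2.minAreaRect((pts[:,:2]*1000).astype(np.float32))
E
python3 - <<'E'
from h import *
for n in("scene","side"):
    z=np.load(n+"0.npz"); p,P=cloud(n,z["p"],z["d"])
    s=p.astype(int); hsv=cv2.cvtColor(p,cv2.COLOR_BGR2HSV)
    Z=P[...,2]; X=P[...,0];Y=P[...,1]
    ws=(X>.2)&(X<.95)&(abs(Y)<.8)
    np.save(n+"P.npy",P)
    m=ws&(Z>.135)&(Z<.152)&(hsv[...,1]<70)
    k,l,st,ce=cv2.connectedComponentsWithStats(m.astype(np.uint8))
    for i in range(1,k):
        if st[i,4]>150: q=P[l==i]; print(n,"lid?",st[i],rect(q),q.mean(0))
    # orange-ish block tops
    for lo,hi in((.08,.105),(.16,.19)):
        m=ws&(Z>lo)&(Z<hi)
        k,l,st,ce=cv2.connectedComponentsWithStats(m.astype(np.uint8))
        for i in range(1,k):
            if st[i,4]>25: q=P[l==i]; print(n,lo,st[i],np.round(q.mean(0),3),rect(q),hsv[l==i].mean(0).round())
E
```

```text
scene lid? [ 293  211   69   46 1557] ((499.73944091796875, 204.2039794921875), (170.41189575195312, 129.04397583007812), 73.065673828125) [0.50344607 0.2154976  0.14378903]
scene lid? [223 309  33  24 184] ((875.5161743164062, 291.0418701171875), (15.224020957946777, 80.49671173095703), 80.88213348388672) [0.88019524 0.29028626 0.14341766]
scene 0.08 [184 141  14  11  75] [ 0.4   -0.621  0.092] ((399.530029296875, -637.0551147460938), (24.868820190429688, 93.78550720214844), 6.524569988250732) [ 12. 128. 126.]
scene 0.08 [178 145   5   6  27] [ 0.438 -0.642  0.092] ((437.1388244628906, -642.053466796875), (27.32293701171875, 12.655984878540039), 8.055291175842285) [ 22.  20. 138.]
scene 0.08 [164 149   6   6  26] [ 0.498 -0.651  0.092] ((498.2261962890625, -651.148193359375), (15.17149543762207, 20.16314697265625), 73.0522689819336) [ 35.  14. 124.]
scene 0.08 [152 152   6   7  32] [ 0.548 -0.656  0.092] ((547.8902587890625, -656.0875854492188), (14.979277610778809, 20.428668975830078), 75.49790954589844) [ 35.  13. 125.]
scene 0.08 [137 156   7   7  32] [ 0.608 -0.667  0.092] ((608
[... 4922 characters left out ...]
[ 23. 115. 210.]
side 0.16 [412 210  56  40 470] [ 0.845 -0.263  0.177] ((841.9954223632812, -255.0819091796875), (91.63590240478516, 169.2336883544922), 42.61036682128906) [68. 73. 82.]
side 0.16 [447 376   7  11  48] [ 0.696 -0.67   0.176] ((695.8189086914062, -671.7666015625), (27.574907302856445, 4.064116954803467), 80.40199279785156) [ 13. 146. 104.]
side 0.16 [310 383   7  37  59] [ 0.378 -0.634  0.176] ((378.4533386230469, -634.863525390625), (82.4603271484375, 1.1428897380828857), 83.8288803100586) [ 13. 157. 119.]
side 0.16 [454 400  14   5  27] [ 0.702 -0.722  0.169] ((701.7388916015625, -722.4196166992188), (5.184800148010254, 25.9886474609375), 75.35482025146484) [ 13. 147. 114.]
```

View pics/side0.png

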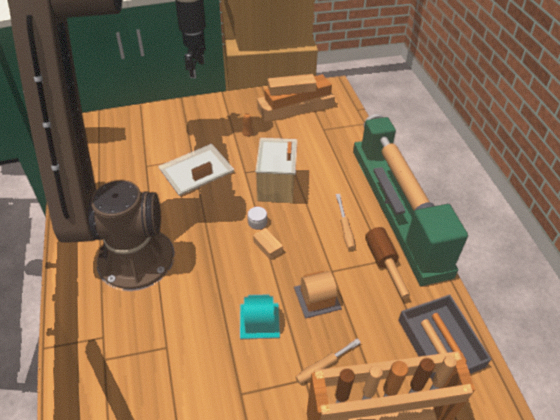

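The side picture shows the same layout: box lid at (277,157), handle at (290,150), tin at (257,217), offcut at (268,243), stud at (320,292). The lid is at about (0.499, 0.204) with yaw −0.296 from both cameras, and the handle top height is 0.175, which agrees with the given sizes. Next I go above the handle.

```bash
python3 -m creep '[[0,[28,18.5,0],0],[0,[28,18.5,0],0],[0,[28,18.5,0],0],[0,[28,18.5,0],0],[0,[28,18.5,0],0],[0,[28,18.5,0],0],[0,[28,18.5,0],0],[0,[28,18.5,0],0],[0,[28,18.5,0],0],[0,[28,18.5,0],0],[0,[28,18.5,0],0],[0,[28,18.5,0],0],[0,[28,18.5,0],0],[0,[28,18.5,0],0],[0,[0,0,0],-0.083],[0,[0,0,0],-0.083],[0,[0,0,0],0],[0,[0,0,0],0]]' 40
python3 - <<'E'
from h import *
o,R=state()
p,P=cloud("wrist"); cv2.imwrite("pics/w1.png",p)
hsv=cv2.cvtColor(p,cv2.COLOR_BGR2HSV); Z=P[...,2]
m=(Z>.137)&(Z<.15)&(hsv[...,1]<70); q=P[m]; print("lid",rect(q),np.nanmedian(Z[m]))
m=(Z>.17)&(Z<.188)&(P[...,0]>.48)&(P[...,0]<.6)&(P[...,1]>.13)&(P[...,1]<.26)
k,l,st,ce=cv2.connectedComponentsWithStats(m.astype(np.uint8))
for i in range(1,k):
    if st[i,4]>100: q=P[l==i]; print("handle",st[i],rect(q),np.median(q[:,2]))
# obstacles
P=np.load("sideP.npy");m=(P[...,2]>.015)&(P[...,2]<.08)&(P[...,0]>.3)&(P[...,0]<.78)&(P[...,1]>-.35)&(P[...,1]<.13)
k,l,st,ce=cv2.connectedComponentsWithStats(m.astype(np.uint8))
for i in range(1,k):
    if st[i,4]>30: q=P[l==i]; print(st[i],q.min(0).round(3),q.max(0).round(3))
E
```

```text
time: 1.65
tool_pos: [0.5362, 0.1976, 0.2561]
orientation: [0.989, -0.149, -0.0, 0.0]
wrist_force: [-0.1, 0.2, 0.5]
gripper_width: 1.0
grip_force: 0.0
t 1.65 pos [0.5362 0.1976 0.2561] f [-0.1  0.2  0.5] w 1.0 g 0.0
R [[0.956, -0.294, -0.0], [-0.294, -0.956, -0.0], [-0.0, 0.0, -1.0]] q [ 0.7   0.19 -0.22 -0.   -1.16  0.58]
lid ((501.6202697753906, 203.79693603515625), (166.47996520996094, 126.60362243652344), 72.96302032470703) 0.14344226894175538
handle [ 244  207   82   23 1780] ((540.1458129882812, 191.9052734375), (56.1016731262207, 14.090618133544922), 72.68053436279297) 0.17915119265833296
[272 185  21  15 227] [0.465 0.108 0.016] [0.533 0.13  0.08 ]
[336 194  19  55 332] [ 0.644 -0.134  0.015] [0.685 0.101 0.036]
[247 207  20  21 331] [0.365 0.02  0.015] [0.428 0.085 0.053]
[ 365  227   45   72 1198] [ 0.705 -0.349  0.016] [ 0.778 -0.104  0.075]
[253 228  29  30 469] [ 0.368 -0.106  0.015] [ 0.444 -0.003  0.043]
[300 271  37  40 557] [ 0.462 -0.315  0.015] [ 0.547 -0.223  0.08 ]
[248 295  21   3  46] [ 0.306 -0.283  0.062] [ 0.36  -0.255  0.08 ]
[252 313  22  20 294] [ 0.3   -0.35   0.015] [ 0.358 -0.329  0.08 ]
```

View pics/w1.png

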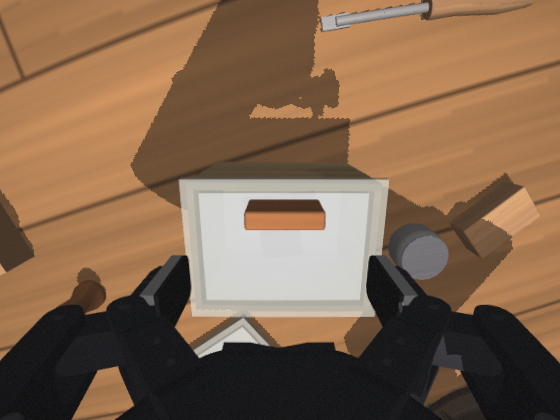

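The wrist view shows the seated lid (190–388, 178–318) with the handle at (285,215) and the fingers astride it. The lid measures 166.5 × 126.6 mm, so it's the right one. I descend and pinch the bar endwise, so that the lid can pivot in the pads.

```bash
python3 -m creep '[[0,[5.4,4.3,10],0],[0,[0,0,24],0],[0,[0,0,24],0],[0,[0,0,16],0],[0,[0,0,8],0],[0,[0,0,0],0],[1,[0,0,0],0],[1,[0,0,0],0],[1,[0,0,0],0],[1,[0,0,0],0],[1,[0,0,0],0],[1,[0,0,0],0]]' 30
```

```text
time: 2.7
tool_pos: [0.5409, 0.1925, 0.1757]
orientation: [0.989, -0.147, 0.001, -0.001]
wrist_force: [-0.8, 0.9, 6.1]
gripper_width: 0.65
grip_force: 33.4
```

```bash
python3 -m creep '[[1,[-2,0,-5],0],[1,[-2,0,-5],0],[1,[-2.5,0,-5],0],[1,[-2.7,0,-5],0],[1,[-2.8,0,-5],0],[1,[-2.8,0,-4],0],[1,[0,0,0],0],[1,[0,0,0],0]]' 30
python3 - <<'E'
from h import *
o,R=state()
p,P=cloud("scene"); cv2.imwrite("pics/s2.png",cv2.resize(p[180:300,260:400],None,fx=4,fy=4,interpolation=cv2.INTER_CUBIC))
hsv=cv2.cvtColor(p,cv2.COLOR_BGR2HSV)
m=(P[...,2]>.125)&(P[...,2]<.21)&(hsv[...,1]<70)&(np.hypot(P[...,0]-.5,P[...,1]-.2)<.1)
q=P[m]; 
for _ in range(3):
    c=q.mean(0); n=np.linalg.svd(q-c,full_matrices=False)[2][2]; r=abs((q-c)@n); q=q[r<max(.003,1.5*np.median(r))]
n*=np.sign(n[2]); print(len(q),c,n,"tilt",np.arccos(n[2]))
E
```

```text
time: 3.37
tool_pos: [0.526, 0.1966, 0.2036]
orientation: [0.989, -0.147, 0.0, -0.0]
wrist_force: [0.1, 0.1, -2.4]
gripper_width: 0.649
grip_force: 32.5
t 3.37 pos [0.526  0.1966 0.2036] f [ 0.1  0.1 -2.4] w 0.649 g 32.5
R [[0.957, -0.291, 0.001], [-0.291, -0.957, 0.001], [0.0, -0.001, -1.0]] q [ 0.71  0.21 -0.32 -0.   -1.04  0.57]
959 [0.49249287 0.23383638 0.17218963] [-0.00648214  0.00717531  0.99995325] tilt 0.00966985814876251
```

View pics/s2.png

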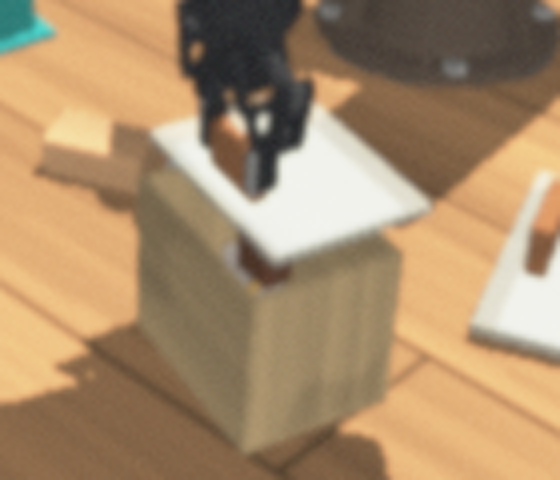

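The crop shows the lid lifted level, at (290,190) in the crop, so the pads held it without pivoting (plane fit tilt 0.01). I lower it back and retry with a much lighter grip, using partial closure.

```bash
python3 -m creep '[[1,[5,0,8],0],[1,[5,0,8],0],[1,[4.5,0,8],0],[1,[0,0,4],0],[1,[0,0,0],0],[0.37,[0,0,0],0],[0.37,[0,0,0],0],[0.37,[0,0,0],0]]' 20; python3 -m creep '[[0.36,[0,0,0],0],[0.36,[0,0,0],0],[0.36,[0,0,0],0]]' 20
```

```text
time: 4.08
tool_pos: [0.5407, 0.1914, 0.1755]
orientation: [0.989, -0.147, 0.0, 0.001]
wrist_force: [-1.4, -0.8, 6.8]
gripper_width: 0.65
grip_force: 33.7
time: 4.33
tool_pos: [0.5406, 0.1915, 0.1755]
orientation: [0.989, -0.147, 0.0, 0.001]
wrist_force: [-0.4, -1.1, 7.8]
gripper_width: 0.646
grip_force: 33.7
```

```bash
python3 -m creep '[[0.35,[0,0,-1],0],[0.35,[0,0,0],0],[0.35,[0,0,0],0]]' 20; python3 -m creep '[[0.34,[0,0,0],0],[0.34,[0,0,0],0],[0.34,[0,0,0],0]]' 20
```

```text
time: 4.58
tool_pos: [0.5401, 0.1918, 0.1757]
orientation: [0.989, -0.147, -0.0, 0.0]
wrist_force: [0.5, -1.0, 0.4]
gripper_width: 0.648
grip_force: 22.7
time: 4.83
tool_pos: [0.5399, 0.1922, 0.1761]
orientation: [0.989, -0.147, -0.0, 0.0]
wrist_force: [0.2, -0.6, 0.4]
gripper_width: 0.657
grip_force: 0.1
```

```bash
python3 -m creep '[[0.346,[0,0,0],0],[0.346,[0,0,0],0]]' 20; python3 -m creep '[[0.346,[-4,0,-2],0],[0.346,[-2,0,-4],0],[0.346,[-2,0,-4],0]]' 20
python3 - <<'E'
from h import *
p,P=cloud("scene")
hsv=cv2.cvtColor(p,cv2.COLOR_BGR2HSV)
m=(P[...,2]>.125)&(P[...,2]<.21)&(hsv[...,1]<70)&(np.hypot(P[...,0]-.5,P[...,1]-.2)<.1)
q=P[m]; 
for _ in range(3):
    c=q.mean(0); n=np.linalg.svd(q-c,full_matrices=False)[2][2]; r=abs((q-c)@n); q=q[r<max(.003,1.5*np.median(r))]
n*=np.sign(n[2]); print(len(q),c,n,"tilt",np.arccos(n[2]))
E
```

```text
time: 5.0
tool_pos: [0.5398, 0.1921, 0.1761]
orientation: [0.989, -0.147, -0.0, 0.0]
wrist_force: [0.6, -1.6, -0.3]
gripper_width: 0.655
grip_force: 4.2
time: 5.25
tool_pos: [0.5318, 0.1945, 0.1865]
orientation: [0.989, -0.147, -0.0, 0.0]
wrist_force: [0.6, 0.5, -1.1]
gripper_width: 0.655
grip_force: 4.2
780 [0.49474377 0.24294802 0.14922687] [-0.10494852  0.0391371   0.99370725] tilt 0.11224404079884176
```

Now it pivots (tilt 0.112 with a 10 mm lift). I continue along the arc.

```bash
python3 -m creep '[[0.346,[-2,0,-4.5],0],[0.346,[-2.2,0,-4.5],0],[0.346,[-2.4,0,-4.5],0],[0.346,[-2.5,0,-4.5],0],[0.346,[0,0,0],0],[0.346,[0,0,0],0]]' 20
python3 - <<'E'
from h import *
p,P=cloud("scene"); cv2.imwrite("pics/s3.png",cv2.resize(p[180:300,260:400],None,fx=4,fy=4,interpolation=cv2.INTER_CUBIC))
hsv=cv2.cvtColor(p,cv2.COLOR_BGR2HSV)
m=(P[...,2]>.125)&(P[...,2]<.21)&(hsv[...,1]<70)&(np.hypot(P[...,0]-.5,P[...,1]-.2)<.1)
q=P[m]; 
for _ in range(3):
    c=q.mean(0); n=np.linalg.svd(q-c,full_matrices=False)[2][2]; r=abs((q-c)@n); q=q[r<max(.003,1.5*np.median(r))]
n*=np.sign(n[2]); print(len(q),c,n,"tilt",np.arccos(n[2]))
bx=np.array([.956,-.292,0]); s=(q-[.5016,.2038,0])@bx; e=q[s<np.percentile(s,4)]; print("near edge s,z",s.min(),np.percentile(s,2),e[:,2].mean())
E
```

```text
time: 5.8
tool_pos: [0.5236, 0.1973, 0.2048]
orientation: [0.989, -0.147, 0.0, -0.0]
wrist_force: [0.9, -0.0, -1.8]
gripper_width: 0.655
grip_force: 4.2
787 [0.50135935 0.23116413 0.16212725] [-0.28150865  0.08746612  0.955564  ] tilt 0.29922917352803213
near edge s,z -0.07224897727002863 -0.06760465533366947 0.1434930363744511
```

Tilt 0.30 rad with the near edge still at rim height, so step 1 is met. I tighten to hold the tilt, lift off, carry to the clear bench and square up.

```bash
python3 -m creep '[[0.36,[0,0,0],0],[0.37,[0,0,0],0],[0.37,[0,0,-8],0],[0.37,[0,0,-16],0],[0.37,[0,0,-16],0],[0.37,[0,0,-8],0],[0.37,[6,10,0],0],[0.37,[14,24,0],0],[0.37,[15.5,27,0],0],[0.37,[15.5,27,0],0],[0.37,[15.5,27,0],0],[0.37,[15.5,27,0],0],[0.37,[15.5,27,0],0],[0.37,[14,24,0],0],[0.37,[9,16,0],0],[0.37,[4,6,0],0],[0.37,[0,0,0],-0.099],[0.37,[0,0,0],-0.099],[0.37,[0,0,0],-0.099],[0.37,[0,0,0],0]]' 30
python3 - <<'E'
from h import *
state()
p,P=cloud("scene"); cv2.imwrite("pics/s4.png",p[130:330,180:430])
hsv=cv2.cvtColor(p,cv2.COLOR_BGR2HSV)
m=(P[...,2]>.14)&(P[...,2]<.26)&(hsv[...,1]<60)&(np.hypot(P[...,0]-.54,P[...,1]+.045)<.1)
q=P[m]; 
for _ in range(3):
    c=q.mean(0); n=np.linalg.svd(q-c,full_matrices=False)[2][2]; r=abs((q-c)@n); q=q[r<max(.003,1.5*np.median(r))]
n*=np.sign(n[2]); print(len(q),c,n,"tilt",np.arccos(n[2]),"zmin",q[:,2].min(), q.min(0),q.max(0))
E
```

```text
time: 7.52
tool_pos: [0.5796, -0.045, 0.2517]
orientation: [1.0, 0.003, -0.0, -0.0]
wrist_force: [-0.8, 0.2, -1.3]
gripper_width: 0.645
grip_force: 32.4
t 7.52 pos [ 0.5796 -0.045   0.2517] f [-0.8  0.2 -1.3] w 0.645 g 32.4
R [[1.0, 0.005, -0.001], [0.005, -1.0, 0.0], [-0.001, -0.0, -1.0]] q [ 0.26  0.21 -0.21 -0.   -1.16  1.32]
452 [ 0.54312358 -0.01660002  0.20740747] [-0.29695182  0.00395424  0.95488428] tilt 0.301526459765639 zmin 0.1897623764795294 [ 0.48709096 -0.12686113  0.18976238] [0.60965595 0.04038103 0.22988375]
```

```bash
python3 -m creep '[[0.37,[0,0,15],0],[0.37,[0,0,30],0],[0.37,[0,0,35],0],[0.37,[0,0,35],0],[0.37,[0,0,30],0],[0.37,[0,0,20],0],[0.37,[0,0,10],0],[0.37,[0,0,4],0],[0.37,[0,0,0],0],[0.346,[0,0,0],0],[0.346,[0,0,0],0],[0.346,[2.5,0,5],0],[0.346,[3,0,5],0],[0.346,[3,0,5],0],[0.346,[3.2,0,5],0],[0.346,[3,0,4],0],[0.346,[1,0,2],0],[0.346,[0,0,0],0]]' 20
```

```text
time: 9.07
tool_pos: [0.5953, -0.0449, 0.0464]
orientation: [1.0, 0.0, -0.001, 0.0]
wrist_force: [0.2, -1.2, -1.8]
gripper_width: 0.657
grip_force: 6.2
```

Run:
```python
from h import *
state()
p,P=cloud("scene")
hsv=cv2.cvtColor(p,cv2.COLOR_BGR2HSV)
m=(P[...,2]>.004)&(P[...,2]<.1)&(hsv[...,1]<60)&(hsv[...,2]>120)&(np.hypot(P[...,0]-.54,P[...,1]+.045)<.1)
q=P[m]; 
for _ in range(3):
    c=q.mean(0); n=np.linalg.svd(q-c,full_matrices=False)[2][2]; r=abs((q-c)@n); q=q[r<max(.003,1.5*np.median(r))]
n*=np.sign(n[2]); print(len(q),c,n,"tilt",np.arccos(n[2]), q.min(0),q.max(0))
```

```text
t 9.07 pos [ 0.5953 -0.0449  0.0464] f [ 0.2 -1.2 -1.8] w 0.657 g 6.2
R [[1.0, 0.001, -0.002], [0.001, -1.0, -0.0], [-0.002, 0.0, -1.0]] q [ 0.25  0.44 -0.4  -0.   -0.73  1.32]
594 [ 0.54523319 -0.01919203  0.0146687 ] [-1.75239256e-02 -9.91512473e-04  9.99845953e-01] tilt 0.017552854653855983 [ 0.4880112  -0.12648639  0.01076373] [0.61764633 0.04175683 0.01834925]
```

```bash
python3 -m creep '[[0,[0,0,0],0],[0,[0,0,0],0],[0,[0,0,0],0],[0,[0,0,-20],0],[0,[0,0,-38],0],[0,[0,0,-38],0],[0,[0,0,-38],0],[0,[0,0,-38],0],[0,[-10,-31,-15],0],[0,[-11,-34,0],0],[0,[-11,-34,0],0],[0,[-11,-34,0],0],[0,[-11,-34,0],0],[0,[-11,-34,0],0],[0,[-9,-28,0],0],[0,[-5,-15,0],0.099],[0,[0,0,0],0.099],[0,[0,0,0],0.099],[0,[0,0,0],0]]' 20
python3 - <<'E'
from h import *
o,R=state()
p,P=cloud("scene")
hsv=cv2.cvtColor(p,cv2.COLOR_BGR2HSV)
m=(P[...,2]>.004)&(P[...,2]<.03)&(hsv[...,1]<60)&(hsv[...,2]>120)&(np.hypot(P[...,0]-.55,P[...,1]+.045)<.13)
q=P[m]; c=q.mean(0); n=np.linalg.svd(q-c,full_matrices=False)[2][2]; print("lid",c,n,rect(q))
p,P=cloud("wrist"); cv2.imwrite("pics/w5.png",p); np.savez("w5.npz",p=p,P=P,pos=o["tool_pos"],q=o["orientation"])
Z=P[...,2]; X=P[...,0];Y=P[...,1]
m=(Z>.118)&(Z<.131)&(np.hypot(X-.5016,Y-.2038)<.06)
k,l,st,ce=cv2.connectedComponentsWithStats(m.astype(np.uint8))
for i in range(1,k):
    if st[i,4]>100: q=P[l==i]; print("grip",st[i],rect(q),np.median(q[:,2]))
E
```

```text
time: 10.7
tool_pos: [0.516, 0.1995, 0.2344]
orientation: [0.989, -0.149, -0.0, -0.0]
wrist_force: [-0.7, -0.9, -0.2]
gripper_width: 1.001
grip_force: 0.0
t 10.7 pos [0.516  0.1995 0.2344] f [-0.7 -0.9 -0.2] w 1.001 g 0.0
R [[0.956, -0.295, 0.0], [-0.295, -0.956, 0.0], [-0.0, -0.0, -1.0]] q [ 0.72  0.18 -0.29 -0.   -1.1   0.55]
lid [ 0.55534461 -0.03434431  0.01397214] [0.00256597 0.00279962 0.99999279] ((581.8300170898438, -43.869834899902344), (186.0618133544922, 169.4009552001953), 0.04293079674243927)
grip [ 253  215   46   33 1282] ((501.62274169921875, 205.82830810546875), (35.88632583618164, 24.187055587768555), 78.13402557373047) 0.12425916042078666
grip [252 288  49  10 389] ((448.2040100097656, 221.4250030517578), (41.277400970458984, 2.015787363052368), 72.31338500976562) 0.1244301569971014
```

View pics/w5.png

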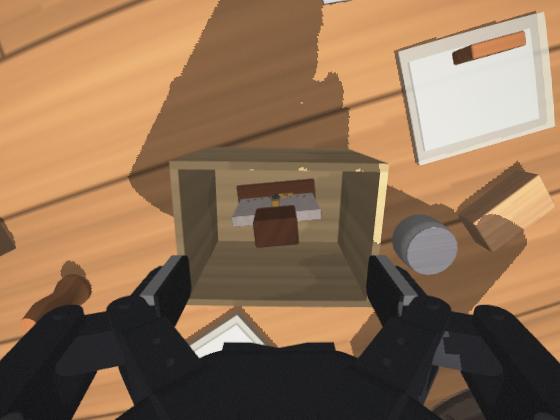

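The wrist view shows the gauge in the box: grip block at (276,226), dial top at (276,205), mark and pointer near (276,198). The lid lies flat at upper right (475,90), clear of everything. The grip measures 36 × 24 mm at height 0.124, with centre (0.5016, 0.2058) and yaw −0.207. I move in for a closer view of the dial.

```bash
python3 -m creep '[[0,[12,0,10],-0.09],[0,[18,-6,25],0],[0,[0,0,15],0],[0,[0,0,0],0],[0,[0,0,0],0],[0,[0,0,0],0]]' 20
python3 - <<'E'
from h import *
o,R=state()
p,P=cloud("wrist"); np.savez("w6.npz",p=p,P=P,pos=o["tool_pos"],q=o["orientation"])
c={k:np.array(v) for k,v in calibration("wrist").items()}; M=c["mount"]
g=-0.207; Rg=Ro.from_euler("z",g).as_matrix(); G=np.array([.5016,.2058,.006])
def pix(lp):
    w=(Rg@np.asarray(lp,float).T).T+G; t=(w-o["tool_pos"])@R; cc=(t-M[:3,3])@M[:3,:3]
    return cv2.projectPoints(cc,np.zeros(3),np.zeros(3),c["mtx"],c["dist"])[0][:,0]
for x in (7,9,12):
    for a in (0,.2,.3,.42):
        print(x,a,pix([[x/1e3,-.044*np.sin(a),.068-.044*np.cos(a)]])[0].round(1),end=" ")
    print("pivot",pix([[x/1e3,0,.068]]).round(1))
u,v=pix([[.008,0,.05]])[0].astype(int); print(u,v)
y0=max(v-60,0);x0=u-80; np.save("off.npy",[x0,y0])
cv2.imwrite("pics/w6.png",cv2.resize(p[y0:y0+120,x0:x0+160],None,fx=5,fy=5,interpolation=cv2.INTER_CUBIC)); print(x0,y0)
E
```

```text
time: 11.3
tool_pos: [0.5471, 0.1977, 0.1853]
orientation: [0.995, -0.102, 0.0, -0.0]
wrist_force: [-0.4, -0.0, 0.8]
gripper_width: 0.998
grip_force: 0.0
t 11.3 pos [0.5471 0.1977 0.1853] f [-0.4 -0.   0.8] w 0.998 g 0.0
R [[0.979, -0.203, 0.001], [-0.203, -0.979, 0.0], [0.001, -0.0, -1.0]] q [ 0.68  0.26 -0.3   0.   -1.01  0.68]
7 0 [279.7 238.5] 7 0.2 [288.6 238.9] 7 0.3 [293.1 239.3] 7 0.42 [298.3 240. ] pivot [[279.9 258. ]]
9 0 [279.7 236.6] 9 0.2 [288.7 237. ] 9 0.3 [293.1 237.4] 9 0.42 [298.3 238.1] pivot [[279.9 255.8]]
12 0 [279.7 233.7] 12 0.2 [288.7 234.1] 12 0.3 [293.2 234.5] 12 0.42 [298.4 235.2] pivot [[279.9 252.5]]
279 248
199 188
```

View pics/w6.png

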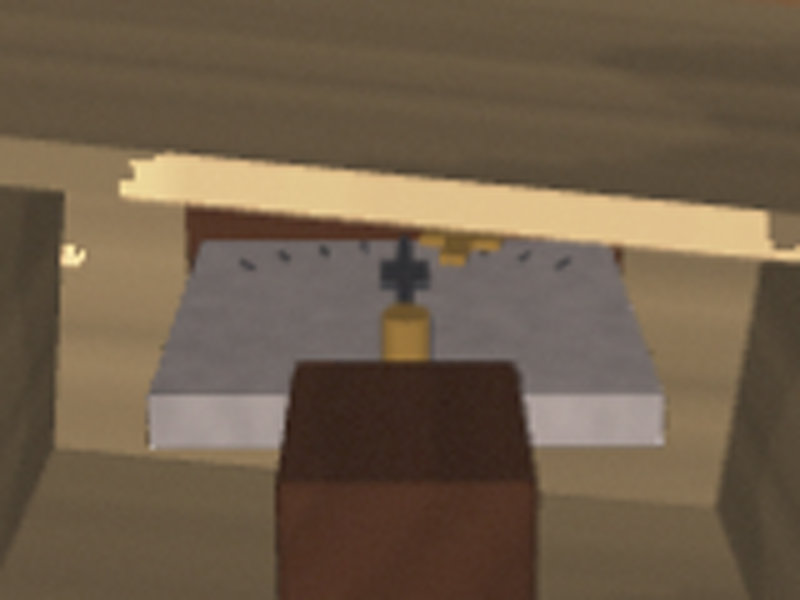

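The crop shows the pointer tip at (405,240), i.e. full-image (280,236), where it's predicted to hang at 0. The brass mark at (458,245) is partly hidden by the rim, so I shift back 20 mm.

```bash
python3 -m creep '[[0,[-10,0,0],0],[0,[-12,0,0],0],[0,[0,0,0],0],[0,[0,0,0],0]]' 20
python3 - <<'E'
from h import *
o,R=state()
p,P=cloud("wrist"); np.savez("w7.npz",p=p,P=P,pos=o["tool_pos"],q=o["orientation"])
c={k:np.array(v) for k,v in calibration("wrist").items()}; M=c["mount"]
g=-0.207; Rg=Ro.from_euler("z",g).as_matrix(); G=np.array([.5016,.2058,.006])
def pix(lp):
    w=(Rg@np.asarray(lp,float).T).T+G; t=(w-o["tool_pos"])@R; cc=(t-M[:3,3])@M[:3,:3]
    return cv2.projectPoints(cc,np.zeros(3),np.zeros(3),c["mtx"],c["dist"])[0][:,0]
x0,y0=(pix([[.008,0,.05]])[0]-[50,40]).astype(int); print(x0,y0)
for a in (0,.2,.25,.3,.35,.42):
    print(a,((pix([[.009,-.044*np.sin(a),.068-.044*np.cos(a)]])[0]-[x0,y0]+.5)*8).round(0),end=" ")
print("pivot",((pix([[.009,0,.068]])[0]-[x0,y0])*8).round())
cv2.imwrite("pics/w7.png",cv2.resize(p[y0:y0+70,x0:x0+100],None,fx=8,fy=8,interpolation=cv2.INTER_CUBIC))
E
```

```text
time: 11.68
tool_pos: [0.5244, 0.2027, 0.1853]
orientation: [0.995, -0.102, 0.001, -0.001]
wrist_force: [0.1, 0.4, -0.9]
gripper_width: 0.999
grip_force: 0.0
t 11.68 pos [0.5244 0.2027 0.1853] f [ 0.1  0.4 -0.9] w 0.999 g 0.0
R [[0.979, -0.203, 0.001], [-0.203, -0.979, 0.001], [0.001, -0.001, -1.0]] q [ 0.72  0.23 -0.34  0.   -1.    0.65]
230 183
0 [405. 251.] 0.2 [479. 253.] 0.25 [497. 254.] 0.3 [515. 256.] 0.35 [533. 257.] 0.42 [558. 260.] pivot [403. 373.]
```

View pics/w7.png

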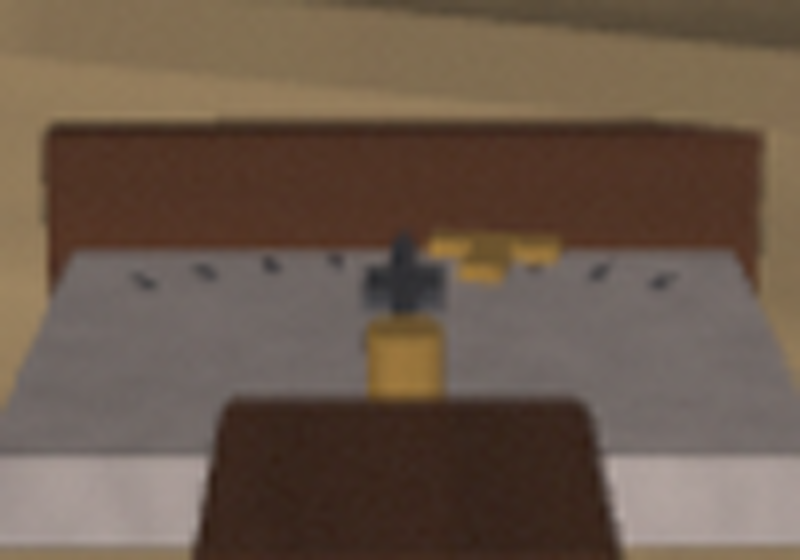

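The crop shows the pointer tip at (403,240) and the brass mark's cross bar from (430,243) to (560,250), centre 495, with its stem at (482,270). That puts the mark at about 0.24 rad. I now turn 90° so the gauge can pivot in the pads about its own x, then centre over the grip.

```bash
python3 -m creep '[[0.2,[-11,0.8,0],0],[0.35,[-12,0.8,0],0.121],[0.35,[0,0,0],0.121],[0.35,[0,0,0],0.121],[0.35,[0,0,0],0.121],[0.35,[0,0,0],0.121],[0.35,[0,0,0],0.121],[0.35,[0,0,0],0.121],[0.35,[0,0,0],0.121],[0.35,[0,0,0],0.121],[0.35,[0,0,0],0.121],[0.35,[0,0,0],0.121],[0.35,[0,0,0],0.121],[0.35,[0,0,0],0.121],[0.35,[0,0,0],0],[0.35,[0,0,0],0]]' 20
python3 - <<'E'
from h import *
o,R=state()
d=np.array([.5016,.2058,.116])-o["tool_pos"]; print("tool delta",(R.T@d*1000).round(1),"yaw err",np.arctan2(R[1,0],R[0,0])+.207+np.pi/2)
E
```

```text
time: 13.07
tool_pos: [0.5021, 0.2054, 0.1844]
orientation: [-0.631, 0.775, -0.0, 0.0]
wrist_force: [0.0, 0.4, -0.7]
gripper_width: 0.649
grip_force: 0.0
t 13.07 pos [0.5021 0.2054 0.1844] f [ 0.   0.4 -0.7] w 0.649 g 0.0
R [[-0.203, -0.979, 0.0], [-0.979, 0.203, 0.0], [-0.0, -0.0, -1.0]] q [ 0.75  0.2  -0.38  0.   -0.99 -0.95]
tool delta [-0.3  0.5 68.4] yaw err 0.0029230006382012785
```

```bash
python3 -m creep '[[0.35,[-0.3,0.5,10],0],[0.35,[0,0,22],0],[0.35,[0,0,22],0],[0.35,[0,0,14.5],0],[0.35,[0,0,0],0],[0.5,[0,0,0],0],[0.65,[0,0,0],0],[0.8,[0,0,0],0],[0.8,[0,0,0],0],[0.8,[0,0,0],0],[0.8,[0,0,0],0],[0.8,[0,0,0],0]]' 25
```

```text
time: 14.07
tool_pos: [0.502, 0.206, 0.1164]
orientation: [-0.63, 0.777, 0.0, 0.0]
wrist_force: [-2.5, 0.6, 4.4]
gripper_width: 0.281
grip_force: 28.7
```

```bash
python3 -m creep '[[0.8,[0,0,-10],0],[0.8,[0,0,-28],0],[0.8,[0,0,-30],0],[0.8,[0,0,-30],0],[0.8,[0,0,-30],0],[0.8,[0,0,-28],0],[0.8,[0,0,-12],0],[0.8,[18,-4,0],0],[0.8,[34,-7.3,0],0],[0.8,[38,-8,0],0],[0.8,[38,-8,0],0],[0.8,[38,-8,0],0],[0.8,[38,-8,0],0],[0.8,[38,-8,0],0],[0.8,[38,-8,0],0],[0.8,[38,-8,0],0],[0.8,[34,-7.3,0],0],[0.8,[30,-6,0],0],[0.8,[15,-4,0],0],[0.8,[0,0,0],0]]' 25
python3 - <<'E'
from h import *
o,R=state()
p,P=cloud("wrist"); cv2.imwrite("pics/w8.png",p); np.savez("w8.npz",p=p,P=P,pos=o["tool_pos"],q=o["orientation"])
for n in("wrist","scene"):
    if n=="scene": p,P=cloud(n); np.savez("s8.npz",p=p,P=P)
    hsv=cv2.cvtColor(p,cv2.COLOR_BGR2HSV)
    m=(P[...,2]>.06)&(P[...,2]<.1)&(abs(P[...,0]-.505)<.07)&(abs(P[...,1]+.27)<.07)
    q=P[m]; print(n,len(q),rect(q),q.max(0))
    # cylinder fit: yaw psi, axis y0 (perp offset), radius 40, axis height 55
    from scipy.optimize import least_squares
    f=lambda v:np.hypot(-np.sin(v[0])*(q[:,0]-.505)+np.cos(v[0])*(q[:,1]-v[1]),q[:,2]-.055-v[2])-.04
    r=least_squares(f,[0,-.27,0],loss="soft_l1",f_scale=.001); print("yaw,y0,dz",r.x,np.median(abs(r.fun)))
    a=np.cos(r.x[0])*(q[:,0]-.505)+np.sin(r.x[0])*(q[:,1]-r.x[1]); print("x extent",np.percentile(a,[0.5,99.5])+.505)
E
```

```text
time: 15.73
tool_pos: [0.502, -0.203, 0.2837]
orientation: [-0.629, 0.778, 0.0, -0.001]
wrist_force: [0.1, 0.4, -2.2]
gripper_width: 0.279
grip_force: 27.5
t 15.73 pos [ 0.502  -0.203   0.2837] f [ 0.1  0.4 -2.2] w 0.279 g 27.5
R [[-0.21, -0.978, -0.001], [-0.978, 0.21, -0.0], [0.001, 0.001, -1.0]] q [-0.02  0.12 -0.24  0.   -1.21 -0.19]
wrist 5723 ((507.035888671875, -269.1282043457031), (80.85276794433594, 86.08573913574219), 2.084984064102173) [ 0.54860738 -0.22510394  0.09740252]
yaw,y0,dz [ 0.03773083 -0.27252581  0.00030183] 0.00041338135013420374
x extent [0.46721838 0.5469636 ]
scene 438 ((505.6761169433594, -267.2676086425781), (86.33384704589844, 82.8003158569336), 1.6554383039474487) [ 0.54911327 -0.22548685  0.09965559]
yaw,y0,dz [ 0.04197511 -0.27002476 -0.00046095] 0.002635545503335803
x extent [0.46311223 0.54792023]
```

View pics/w8.png

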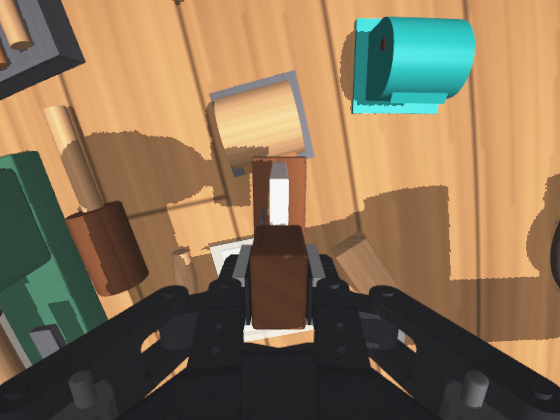

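The wrist view shows the gauge upright in the fingers: grip block at (280,270), foot at (278,165–225). The wooden stud is ahead at (258,120), and the turquoise one is at (415,60). The cylinder fit puts the crown at (0.507, −0.2725) with yaw 0.038 and height 0.095, as it should be.

```bash
python3 -m creep '[[0.8,[12,-3.5,0],0],[0.8,[22,-6.5,0],0],[0.8,[22,-6.5,0],0],[0.8,[11,-3,0],-0.083],[0.8,[0,0,0],-0.083],[0.8,[0,0,10],-0.083],[0.8,[0,0,20],0],[0.8,[0,0,22],0],[0.8,[0,0,15],0],[0.8,[0,0,7],0],[0.8,[0,0,0],0],[0.8,[0,0,0],0]]' 25; python3 -m creep '[[0.8,[0,0,2],0],[0.8,[0,0,2],0],[0.8,[0,0,1],0],[0.8,[0,0,0],0]]' 25
```

```text
time: 16.83
tool_pos: [0.5084, -0.2695, 0.2104]
orientation: [0.722, -0.692, 0.0, 0.0]
wrist_force: [-0.9, 0.0, -2.3]
gripper_width: 0.282
grip_force: 27.6
time: 17.17
tool_pos: [0.5083, -0.2698, 0.2054]
orientation: [0.721, -0.692, 0.001, -0.0]
wrist_force: [0.1, 0.3, -0.8]
gripper_width: 0.274
grip_force: 27.7
```

```bash
python3 -m creep '[[0.8,[2.5,0,-1.5],0],[0.8,[0,0,1.5],0],[0.8,[0,0,1],0],[0.8,[0,0,0],0],[0.8,[0,0,0],0],[0.8,[0,0,0],0],[0.8,[0,0,0],0]]' 25
```

```text
time: 17.75
tool_pos: [0.5084, -0.2727, 0.2053]
orientation: [0.722, -0.692, 0.001, -0.0]
wrist_force: [-2.0, 0.9, 7.5]
gripper_width: 0.281
grip_force: 28.9
```

```bash
python3 -m creep '[[0.725,[0,0,0],0],[0.725,[0,0,0],0],[0.725,[0,0,0],0]]' 20;  python3 -m creep '[[0.72,[0,0,0],0],[0.72,[0,0,0],0]]' 20
```

```text
time: 18.0
tool_pos: [0.5084, -0.2727, 0.2053]
orientation: [0.722, -0.692, 0.001, -0.0]
wrist_force: [-2.4, 0.7, 6.6]
gripper_width: 0.279
grip_force: 28.9
time: 18.17
tool_pos: [0.5084, -0.2727, 0.2053]
orientation: [0.722, -0.692, 0.001, -0.0]
wrist_force: [-1.6, 0.8, 5.8]
gripper_width: 0.283
grip_force: 7.2
```

```bash
python3 -m creep '[[0.72,[3,0,0],0],[0.72,[3,0,0.1],0],[0.72,[3.2,0,0.2],0],[0.72,[3.2,0,0.2],0],[0.72,[0,0,0],0]]' 20
cat > roll.py <<'E'
from h import *
o,R=state()
p,P=cloud("wrist"); np.savez("w9.npz",p=p,P=P)
# foot-top strip on the -y side of the gauge, in tool axes
T=(P-o["tool_pos"])@R*1000
m=(abs(T[...,1])<17)&(T[...,2]>75)&(T[...,2]<125)&(T[...,0]>-15)&(T[...,0]<50)
x,y,z=T[m].T
# fit z = a + b x in outer region (away from the dial), reject the rest
s=x>5; x,y,z=x[s],y[s],z[s]; k=(abs(y)>7)&(abs(y)<17); x,z=x[k],z[k]
for _ in range(4):
    c=np.polyfit(x,z,1); r=abs(z-np.polyval(c,x)); g=r<max(1.,2*np.median(r)); x,z=x[g],z[g]
print("foot roll",np.arctan(c[0]),len(x),"x range",x.min().round(1),x.max().round(1))
E
python3 roll.py
```

```text
time: 18.58
tool_pos: [0.5088, -0.2855, 0.2038]
orientation: [0.721, -0.693, 0.0, 0.0]
wrist_force: [-1.6, -0.7, 6.3]
gripper_width: 0.279
grip_force: 5.9
t 18.58 pos [ 0.5088 -0.2855  0.2038] f [-1.6 -0.7  6.3] w 0.279 g 5.9
R [[0.041, -0.999, 0.001], [-0.999, -0.041, -0.001], [0.001, -0.001, -1.0]] q [-0.18  0.25 -0.27  0.   -1.05  0.22]
foot roll 0.1250869965000919 795 x range 5.0 32.9
```

The foot rolls as computed (0.125 at half way). I continue to 0.24.

```bash
python3 -m creep '[[0.72,[3,0,0.3],0],[0.72,[3.1,0,0.3],0],[0.72,[3.1,0,0.4],0],[0.72,[3,0,0.3],0],[0.72,[0,0,0],0],[0.75,[0,0,0],0],[0.75,[0,0,0],0],[0.75,[0,0,0],0],[0.75,[0,0,0],0],[0.75,[0,0,0],0],[0.75,[0,0,0],0],[0.75,[0,0,0],0]]' 25; python3 roll.py
python3 - <<'E'
from h import *
p,P=cloud("scene"); m=(abs(P[...,0]-.51)<.08)&(abs(P[...,1]+.28)<.08)&(P[...,2]>.09)&(P[...,2]<.2)
v,u=np.where(m); v0,u0=int(v.mean())-25,int(u.mean())-30; print(u0,v0)
c={k:np.array(w) for k,w in calibration("scene").items()}
cv2.imwrite("pics/s9.png",cv2.resize(p[v0:v0+50,u0:u0+60],None,fx=12,fy=12,interpolation=cv2.INTER_CUBIC))
G=np.array([.507,-.2725,.095]); ph=.24
Rg=Ro.from_euler("z",.038).as_matrix()@Ro.from_euler("x",ph).as_matrix()
for a in(ph-.1,ph,ph+.1):
    w=Rg@np.array([.009,-.044*np.sin(a),.068-.044*np.cos(a)])+G
    q=cv2.projectPoints((c["R"]@w+c["t"])[None],np.zeros(3),np.zeros(3),c["mtx"],c["dist"])[0].ravel(); print(a,((q-[u0,v0]+.5)*12).round())
E
```

```text
time: 19.63
tool_pos: [0.509, -0.2967, 0.2019]
orientation: [0.721, -0.692, -0.0, -0.0]
wrist_force: [0.6, -2.7, -0.5]
gripper_width: 0.275
grip_force: 24.8
t 19.63 pos [ 0.509  -0.2967  0.2019] f [ 0.6 -2.7 -0.5] w 0.275 g 24.8
R [[0.041, -0.999, -0.0], [-0.999, -0.041, 0.0], [-0.0, 0.0, -1.0]] q [-0.2   0.26 -0.26 -0.   -1.05  0.24]
foot roll 0.23419725435145664 493 x range 5.0 21.1
188 149
0.13999999999999999 [343. 371.]
0.24 [333. 367.]
0.33999999999999997 [324. 361.]
```

View pics/s9.png

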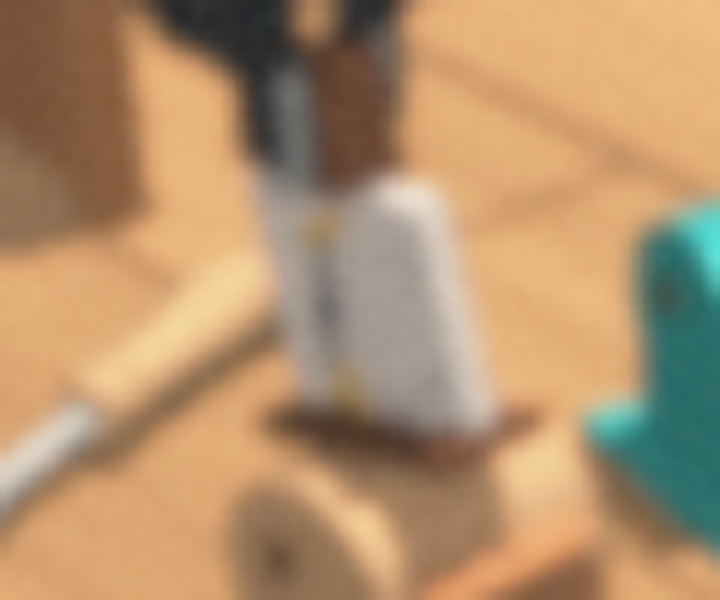

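The crop shows the gauge leaning on the crown, with its pivot at (322,225), the pointer hanging to about (330,320) and the brass mark at (348,390), close to the pointer's line. I refine the mark angle numerically from both stored views.

```bash
python3 -m creep '[[0.75,[0,0,1],0],[0.75,[0,0,0],0],[0.75,[0,0,0],0],[0.75,[0,0,0],0]]' 25; python3 roll.py
python3 - <<'E'
from h import *
from scipy.ndimage import label
def yel(p): # brass: yellow excess over grey
    s=p.astype(float); return np.clip((s[...,1]+s[...,2])/2-s[...,0],0,None)
def proj(c,cc): return cv2.projectPoints(np.atleast_2d(cc).astype(float),np.zeros(3),np.zeros(3),c["mtx"],c["dist"])[0][:,0]
# w7: brass mask in the box view
z=np.load("w7.npz"); p=z["p"]; c={k:np.array(v) for k,v in calibration("wrist").items()};M=c["mount"]
h=cv2.cvtColor(p,cv2.COLOR_BGR2HSV); m=(h[...,0]>15)&(h[...,0]<28)&(h[...,1]>125); l,n=label(m)
for i in range(1,n+1):
    v,u=np.where(l==i)
    if len(v)>6 and 200<u.mean()<360 and 195<v.mean()<250:
        print("w7 brass",len(v),"u",u.mean(),"v",v.mean())
        for r in np.unique(v): print(r,u[v==r].min(),u[v==r].max(),end=" | ")
        print()
# scene averaged over 6 frames
fr=[capture("scene")[0].astype(float) for _ in range(6)]; p=np.mean(fr,0)
c={k:np.array(v) for k,v in calibration("scene").items()}
sub=p[160:190,205:232]; s=sub; Y=(s[...,1]+s[...,2])/2-s[...,0]; D=s.mean(2)
np.set_printoptions(linewidth=200)
print("yellow excess, cols 208..226, rows 164..185"); print(Y[4:26,3:22].round().astype(int))
print("grey"); print(D[4:26,3:22].round().astype(int))
o=get_obs(); R=Ro.from_quat(o["orientation"]).as_matrix(); al=np.arctan2(R[1,0],R[0,0])+np.pi/2
ph=.234; Rg=Ro.from_euler("z",al).as_matrix()@Ro.from_euler("x",ph).as_matrix()
G=o["tool_pos"]-[0,0,.006]-Rg@np.array([0,0,.104])
W=lambda q:proj(c,(c["R"]@(Rg@np.array(q)+G)+c["t"]))[0].round(2)
print("pivot",W([.010,0,.068]),"r25",W([.010,-.025*np.sin(ph),.068-.025*np.cos(ph)]))
for a in(.15,.2,.25,.3): print(a,W([.010,-.044*np.sin(a),.068-.044*np.cos(a)]),W([.006,-.044*np.sin(a),.068-.044*np.cos(a)]))
E
```

```text
time: 20.07
tool_pos: [0.5091, -0.2968, 0.2018]
orientation: [0.722, -0.692, 0.0, -0.0]
wrist_force: [-2.1, -0.3, 5.9]
gripper_width: 0.278
grip_force: 25.7
t 20.07 pos [ 0.5091 -0.2968  0.2018] f [-2.1 -0.3  5.9] w 0.278 g 25.7
R [[0.041, -0.999, 0.0], [-0.999, -0.041, -0.0], [0.0, -0.0, -1.0]] q [-0.2   0.26 -0.26  0.   -1.05  0.24]
foot roll 0.23275786865460396 490 x range 5.0 21.0
w7 brass 63 u 291.04761904761904 v 213.9047619047619
212 284 295 | 213 284 299 | 214 284 299 | 215 288 298 | 216 288 292 | 217 288 292 | 
w7 brass 87 u 280.0344827586207 v 227.6551724137931
223 278 283 | 224 276 284 | 225 276 284 | 226 276 284 | 227 276 284 | 228 276 284 | 229 276 284 | 230 276 284 | 231 276 284 | 232 276 284 | 
yellow excess, cols 208..226, rows 164..185
[[52 28 14  9  8 10 16 21 26 25 22 23 28 33 39 47 58 70 78]
 [58 34 17 12 12 14 18 22 22 19 18 20 21 20 18 22 38 58 75]
 [66 42 21 15 16 20 28 32 26 18 15 15 17 18 16 15 26 50 71]
 [70 49 26 17 19 30 41 43 30 18 15 14 14 14 15 17 24 44 66]
 [72 54 30 19 21 34 44 41 28 18 14 13 13 13 14 17 22 38 59]
 [72 58 35 20 18 26 31 26 19 15 13 13
[... 2215 characters left out ...]
 150 154 155 154 155 155 157 171 190]
 [153 163 167 167 160 154 148 139 132 136 147 151 152 152 152 149 149 164 188]
 [164 166 164 158 147 142 141 134 124 126 137 143 147 148 147 144 145 160 183]
 [166 160 146 130 116 113 116 110 104 110 121 130 135 138 142 143 147 158 177]
 [163 146 120  96  81  77  81  79  78  85  97 107 113 120 128 139 143 149 164]
 [162 141 111  85  72  67  63  61  62  64  70  78  83  92 104 117 123 128 141]
 [167 153 131 112  98  85  73  66  62  62  61  61  65  69  78  91  98 105 115]]
pivot [213.71 168.17] r25 [214.35 174.57]
0.15 [215.49 179.67] [216.39 179.26]
0.2 [215.1  179.49] [215.99 179.08]
0.25 [214.7  179.29] [215.6  178.88]
0.3 [214.3  179.05] [215.2  178.64]
```

The views agree on a mark of about 0.20–0.245 rad against the measured roll of 0.233, an error under 2 mm at the tip. The foot presses the crown with about 8 N. I let it settle and hand in.

```bash
python3 -m creep '[[0.75,[0,0,0],0],[0.75,[0,0,0],0],[0.75,[0,0,0],0],[0.75,[0,0,0],0],[0.75,[0,0,0],0],[0.75,[0,0,0],0],[0.75,[0,0,0],0],[0.75,[0,0,0],0],[0.75,[0,0,0],0],[0.75,[0,0,0],0],[0.75,[0,0,0],0],[0.75,[0,0,0],0]]' 25; python3 roll.py; python3 -c "
from cell import *
print(sign_off())"
```

```text
time: 21.42
tool_pos: [0.5091, -0.2968, 0.2018]
orientation: [0.722, -0.692, 0.0, 0.0]
wrist_force: [-1.5, 0.2, 5.3]
gripper_width: 0.277
grip_force: 25.7
t 21.42 pos [ 0.5091 -0.2968  0.2018] f [-1.5  0.2  5.3] w 0.277 g 25.7
R [[0.041, -0.999, 0.0], [-0.999, -0.041, -0.0], [0.0, -0.0, -1.0]] q [-0.2   0.26 -0.26  0.   -1.05  0.24]
foot roll 0.2343563336148136 483 x range 5.1 21.1
the job is handed in; nothing more can be done
None
```

I handed the job in at 21.4 s: the lid lies flat on the bench, handle up, and the gauge is held still on the crown with about 8 N at a roll of 0.234 rad, against a mark I read at 0.20–0.245 rad (tip error under about 2 mm); no verdict came back, and I pinched the grip across x, not y as the task says, because the tool cannot tilt.

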